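# Feed two agar plates from a hand-cranked dish feeder

## Robot

A 6-joint arm with a two-finger parallel gripper is mounted at the origin on a cart in front of the work surface, level with it; the furniture and walls round the work are solid. World frame = base frame: x ahead of the robot, y to its left, z up, the work surface at z = 0. Lengths are in m, angles in rad, forces in N, time in s.
With the tool pointing down it reaches from about 0.375 to 0.975 m from the base axis. Payload 3.8 kg.
Tool frame: the origin (TCP) lies midway between the tips of the shut fingers; the grasp point (between the pads) lies 19 mm behind it; x points along the fingers, y is the direction in which the jaws open and shut, and the axes are right-handed (so a half turn about x gives the same grasp; the last joint's range is limited). The gripper opens to 88 mm and grips with 3 to 60 N. Pads are 18 mm wide; open, the fingers measure 123 mm over their backs; the gripper's body (75 mm by 187 mm) begins 45 mm behind the grasp point.
Start: joints at [-1.295, 0.264, 1.604, -0, 1.274, -0.037], TCP at [0.208, -0.642, 0.214] pointing down, gripper open.
Joint ranges: [-2.63, 2.63], [-0.94, 2.18], [0.31, 2.57], [-1.31, 4.45], [0, 2.66], [-2.55, 2.55]. Speed limits (rad/s): [2.57, 2.57, 3.14, 3.14, 3.14, 3.14].

## Interface

Orientations are given as a rotation vector (axis times angle).
In Python, from cell import manip, inverse_kinematics, cams, order gives the robot as it stands. Calls block until the motion is done:
- manip.move_pose(position, orientation): joint-space move of the TCP to a pose.
- manip.move_linear(position, rate=0.15, rot=None): straight line of the TCP; rot=None keeps the orientation; rate is the mean speed in m/s.
- manip.set_joints(angles): joint-space move.
- manip.set_gripper(opening, force=None): finger opening in m; force is the grip in N (None keeps the last); returns when the fingers have stopped.
- manip.dwell(seconds).
- inverse_kinematics(position, orientation): joint angles nearest the present ones, or None.
- manip.state(): the state.
- cams.capture(name): name is "side" or "top" or "wrist"; returns a dict with "image" (420x560x3 uint8, blue, green, red), "z_map" (420x560 float32, m along the optical axis (not along the pixel's ray), 0 where there is no reading), "intrinsics" (3x3 intrinsics, pixels), "position" and "orientation" of the camera in the world; the wrist camera has in their place "T_tool_cam" (4x4, takes a point from camera to tool coordinates, whose origin is the TCP and whose axes are the tool frame's). Camera axes: x right, y down, z forward; pixel columns grow to the right and rows downward; lengths in m; the calibration is good to about 2 mm. A picture is of the moment at which its call begins: read the wrist's pose just before it.
A pose or a line that the arm cannot do raises manip.IKError and nothing moves.
- order.close_job(): hands the job in, once; it reports no verdict.
The state is a dict: "clock": time; "joint_pos": joint angles; "joint_velocities": joint speeds; "tau": joint torques, N m; "tool_pos": TCP position; "tcp_rot": TCP orientation; "contact_force": force on the tool from outside, world axes, zero at the start; "moment": the same for the moment, N m; "gripper_width": finger opening in m.
Only numpy, scipy, OpenCV 4.12 (cv2) and the standard library are available. Lean on these libraries where they do the work, as an engineer would, in place of code of your own. Each camera call takes 0.05 s, during which the arm holds its last target. There are 200 camera calls.

## Task

Set the steel follower weight gently on top of the stack of agar plates in the clear magazine of the dish feeder, then take the crank by its red handle and turn it exactly two full turns clockwise (seen from above), so that two plates lie out in the channel, and let go with the crank back at rest, its arm pointing away from the plates. Each turn has a heavy point against a spring, after which the crank wants to run ahead: take it round at one steady pace, never faster than half a turn a second and never rolling back, and guide the handle without shoving the feeder on its soft feet. Do not touch the plates, and leave the other things on the bench where they are.

Things in the scene. Friction and masses are not known exactly. Their poses are not given: they have to be found in the camera images.
- feeder: hand-cranked Petri dish feeder, grey aluminium base 120 x 400 mm on four soft rubber feet that give 1 mm for 8 N sideways; origin: middle of its underside, at bench height. Its +y is the way the plates travel (left, seen from the robot, at yaw 0). In its frame (mm): crank axis x 0, y -140; magazine axis x 0, y 12; deck at z 20; end stop of the white-railed channel at y 185
- crank (a joint): crank angle, rad: 0 at the start (rest), growing clockwise seen from above; two turns are 12.57. In the first half of each turn a spring and the plates resist, most about 120 degrees after rest (about 0.55 N m); in the second half the spring drives the crank on (up to 0.35 N m). Let go in mid-turn, it runs away or back
- crank_axis (a point): point on the crank's upright axis, 149 mm above the bench. At rest the slotted arm (top 125 mm above the bench) points to the feeder's -y and carries an upright red handle, 26 mm across, 44 mm tall, its middle level with this point. The handle's stud is clamped somewhere in the slot (15 to 75 mm from the axis), differently each time; the handle spins freely on it, so a gripper can keep its heading
- magazine_mouth (a point): centre of the open top of the magazine, a clear upright tube with bore 66 mm, outside 71 mm (84 mm at its grey collars), rim 106 mm above the bench; the stack's top is 33 mm below it at the start. One crank turn slides the lowest plate out by about 70 mm, comes back, and the next plate drops to the deck
- follower: loose steel follower weight, 0.2 to 0.3 kg: a disc 60 mm across and 20 mm thick with an upright round knob 24 mm across on it, 66 mm tall in all; origin: centre of its underside
- follower_grip (a point): middle of the follower weight's knob (its top 22 mm, straight-sided, is the part to grip), 56 mm above the weight's underside; when seated on the full stack this point is 129 mm above the bench
- dish_0: lowest of the four closed agar plates stacked in the magazine, each 63 mm across and 13 mm tall, fragile; origin: centre of its underside, 20 mm above the bench
- dish_1: second plate from below; origin: centre of its underside
- dish_2: third plate from below; origin: centre of its underside
- dish_3: top plate, on which the weight goes; origin: centre of its underside; its top is 73 mm above the bench at the start
- beaker_pp: bystander: loose milky plastic beaker, 64 mm across, 78 mm tall, origin under its centre
- timer: bystander: loose white bench timer, 58 x 66 x 18 mm, origin under its centre
- petri_glass: bystander: loose empty glass dish, 100 mm across, 16 mm tall, origin under its centre
There are look-alikes about, which are no part of the job. Leave any brown or yellow look-alike of the follower alone.

How it is judged:
By the outcome, as a careful person would: the job done as asked, in the order asked, and still so for the second after the job is handed in, with the robot touching nothing.
It also fails if it takes over 72 s, if anything falls off the work surface, if the arm or the gripper's body presses on something with over 40 N, if the wrist force passes 120 N, or if a joint passes its speed limit or range.

## Working session

There is one attempt and no reset: what is moved stays moved. The work goes in short steps, each a Python script; the robot and the scene stay as the last script left them, time stands still between calls to the robot, and variables do not carry over. Pictures are saved under pics/ and viewed, about 8 in all and at most 12, crops included, and the job is handed in when it is done.

```bash
ls; mkdir -p pics; cat > h.py <<'E'
import numpy as np, cv2
from scipy.spatial.transform import Rotation as R
from cell import manip, inverse_kinematics, cams, order
def cap(n):
    s=manip.state(); c=cams.capture(n)
    if n=="wrist":
        T=np.eye(4);T[:3,:3]=R.from_rotvec(s["tcp_rot"]).as_matrix();T[:3,3]=s["tool_pos"];T=T@c["T_tool_cam"]
    else:
        T=np.eye(4);o=np.array(c["orientation"]);T[:3,:3]=o if o.shape==(3,3) else R.from_rotvec(o).as_matrix();T[:3,3]=c["position"]
    z=c["z_map"];K=c["intrinsics"];v,u=np.mgrid[:z.shape[0],:z.shape[1]]
    P=np.stack([(u-K[0,2])/K[0,0]*z,(v-K[1,2])/K[1,1]*z,z],-1)@T[:3,:3].T+T[:3,3]
    P[z==0]=np.nan
    return c["image"],P,T,K
E
python3 - <<'E'
from h import *
for n in("top","side"):
    im,P,T,K=cap(n);cv2.imwrite(f"pics/{n}0.png",im);np.save(f"pics/{n}0.npy",P);print(n,T.round(3).tolist(),K.round(1).tolist())
s=manip.state();print({k:np.round(v,3) for k,v in s.items()})
E
```

```text
pics
top [[0.033, -0.979, 0.204, 0.258], [-0.999, -0.032, 0.009, -0.049], [-0.002, -0.204, -0.979, 1.382], [0.0, 0.0, 0.0, 1.0]] [[466.1, 0.0, 281.5], [0.0, 466.1, 204.9], [0.0, 0.0, 1.0]]
side [[0.999, 0.034, -0.019, 0.559], [0.035, -0.563, 0.826, -0.995], [0.018, -0.826, -0.564, 0.778], [0.0, 0.0, 0.0, 1.0]] [[391.9, 0.0, 278.3], [0.0, 391.9, 208.4], [0.0, 0.0, 1.0]]
{'clock': np.float64(0.1), 'joint_pos': array([-1.295,  0.265,  1.605,  0.   ,  1.274, -0.037]), 'joint_velocities': array([-0.   , -0.002, -0.003,  0.   ,  0.   ,  0.001]), 'tau': array([-1.0000e-03, -5.0362e+01, -3.5807e+01,  7.3000e-02,  2.3000e-02,
       -0.0000e+00]), 'tool_pos': array([ 0.208, -0.642,  0.213]), 'tcp_rot': array([ 2.053,  0.326, -2.054]), 'contact_force': array([-0.771, -0.612,  0.221]), 'moment': array([ 0.03 , -0.039,  0.017]), 'gripper_width': np.float64(0.088)}
```

View pics/top0.png

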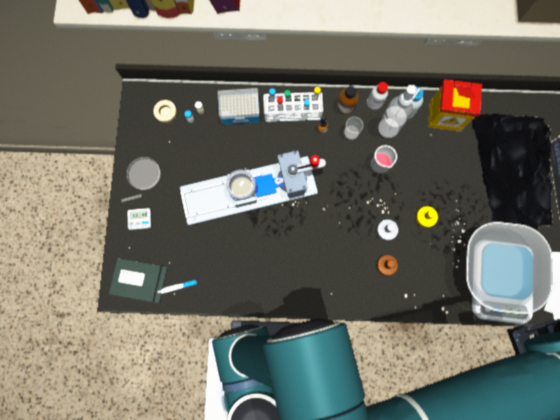

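View pics/side0.png

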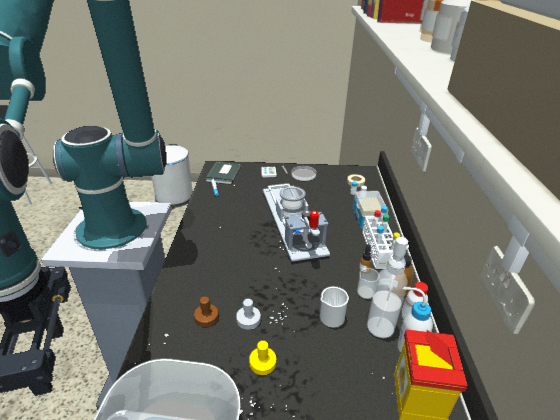

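Top view: the follower candidates are steel/grey (388,230), yellow (428,216) and brown (388,265). I choose the grey one. The feeder lies at (182–316, 150–222), with its red handle at about (315,160) and the magazine at (241,185).

```bash
python3 - <<'E'
from h import *
for n,boxes in(("top",dict(fol=(370,215,406,248),hand=(305,150,330,172))),("side",dict(fol=(230,292,266,332),hand=(304,206,326,232)))):
    im=cv2.imread(f"pics/{n}0.png");P=np.load(f"pics/{n}0.npy")
    for k,(a,b,c,d) in boxes.items():
        p=P[b:d,a:c].reshape(-1,3);col=im[b:d,a:c].reshape(-1,3).astype(int)
        if k=="fol":
            m=p[:,2]>0.055;m2=(p[:,2]>0.01)
            for q in(p[m],p[m2]):print(n,k,len(q),np.nanmean(q,0).round(4),np.nanmin(q,0).round(4),np.nanmax(q,0).round(4))
        else:
            m=(col[:,2]>120)&(col[:,1]<80)&(p[:,2]>.12);q=p[m];print(n,k,len(q),np.nanmean(q,0).round(4),np.nanmin(q,0).round(4),np.nanmax(q,0).round(4))
    # feeder base: deck level z~0.02 
    if n=="top":
        a,b,c,d=170,140,335,230
        p=P[b:d,a:c].reshape(-1,3);m=(p[:,2]>.010)&(p[:,2]<.04);q=p[m]
        (cx,cy),wh,ang=cv2.minAreaRect(q[:,:2].astype(np.float32));print("base",cx,cy,wh,ang,len(q))
        m=(p[:,2]>.095)&(p[:,2]<.112);q=p[m&(p[:,1]>0)]; print("rim",len(q),q.mean(0),q.min(0),q.max(0))
        im2=cv2.resize(im[130:250,165:445],None,fx=2.85,fy=2.85,interpolation=cv2.INTER_CUBIC);cv2.imwrite("pics/crop.png",im2)
E
```

```text
top fol 61 [ 0.4784 -0.3513  0.0663] [ 0.4683 -0.3633  0.0565] [ 0.4895 -0.3396  0.0726]
top fol 329 [ 0.4774 -0.3492  0.0301] [ 0.45   -0.3814  0.0102] [ 0.5095 -0.3203  0.0726]
top hand 60 [ 0.6374 -0.123   0.1686] [ 0.627  -0.136   0.1427] [ 0.6522 -0.1118  0.1779]
base 0.6073284149169922 0.05784507095813751 (0.48259711265563965, 0.26721397042274475) 89.56266784667969 3452
rim 290 [0.58160524 0.08142811 0.10464126] [0.53955897 0.03883809 0.09521091] [0.62186484 0.12155402 0.11190332]
side fol 87 [ 0.4769 -0.3555  0.064 ] [ 0.4652 -0.3649  0.0557] [ 0.4874 -0.3415  0.0689]
side fol 486 [ 0.4776 -0.3599  0.0307] [ 0.4472 -0.3829  0.0101] [ 0.5061 -0.3266  0.0689]
side hand 126 [ 0.636  -0.1319  0.1562] [ 0.6249 -0.1391  0.1302] [ 0.6476 -0.1098  0.1735]
```

View pics/crop.png

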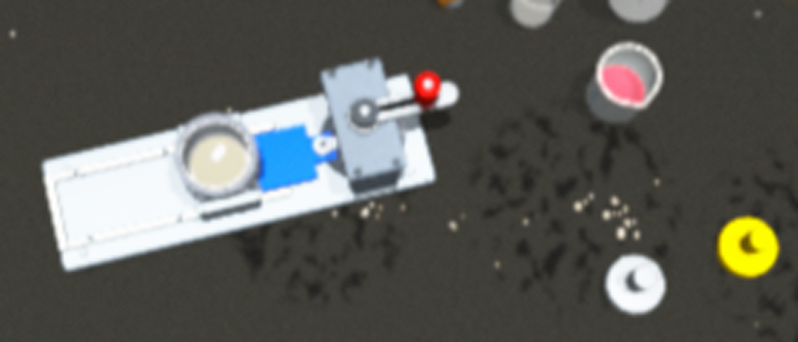

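```bash
python3 - <<'E'
from h import *
for n in("top","side"):
    P=np.load(f"pics/{n}0.npy");q=P.reshape(-1,3);q=q[(q[:,0]>.55)&(abs(q[:,1]+.05)<.35)]
    for z in np.arange(.1,.9,.05):
        r=q[(q[:,2]>=z)&(q[:,2]<z+.05)]
        if len(r):print(n,round(z,2),len(r),np.nanpercentile(r[:,0],[0,5,50,100]).round(3),r[r[:,0].argmin()].round(3))
manip.move_pose([.4775,-.3515,.16],down(-.79))
im,P,T,K=cap("wrist");cv2.imwrite("pics/w1.png",im);np.save("pics/w1.npy",P);print(manip.state()["clock"],T[:3,3])
E
```

```text
top 0.1 3817 [0.55  0.58  0.96  0.967] [0.55  0.065 0.11 ]
top 0.15 2749 [0.627 0.773 0.962 0.967] [ 0.627 -0.123  0.166]
top 0.2 2552 [0.783 0.803 0.962 0.967] [ 0.783 -0.362  0.217]
top 0.25 375 [0.788 0.791 0.953 0.963] [ 0.788 -0.365  0.268]
top 0.55 247 [0.746 0.746 0.747 0.75 ] [0.746 0.18  0.6  ]
top 0.6 12514 [0.744 0.746 0.77  0.818] [0.744 0.03  0.607]
top 0.65 276 [0.757 0.759 0.762 0.776] [0.757 0.228 0.653]
side 0.1 3214 [0.552 0.585 0.958 0.963] [0.552 0.113 0.103]
side 0.15 2568 [0.626 0.769 0.959 0.962] [ 0.626 -0.126  0.17 ]
side 0.2 2212 [0.78  0.79  0.959 0.962] [ 0.78  -0.363  0.207]
side 0.25 2304 [0.787 0.799 0.959 0.962] [ 0.787 -0.36   0.257]
side 0.3 2351 [0.937 0.951 0.959 0.962] [0.937 0.091 0.342]
side 0.35 1259 [0.931 0.934 0.956 0.962] [0.931 0.08  0.394]
side 0.4 658 [0.931 0.933 0.935 0.937] [0.931 0.078 0.406]
side 0.55 89 [0.744 0.744 0.745 0.745] [0.744 0.158 0.6  ]
side 0.6 4830 [0.744 0.745 0.792 0.879] [0.744 0.242 0.605]
side 0.65 1769 [0.757 0.781 0.83  0.868] [0.757 0.173 0.651]
side 0.7 38 [0.819 0.821 0.833 0.868] [ 0.819 -0.355  0.713]
1.6833 [ 0.52977011 -0.30060158  0.33132347]
```

View pics/w1.png

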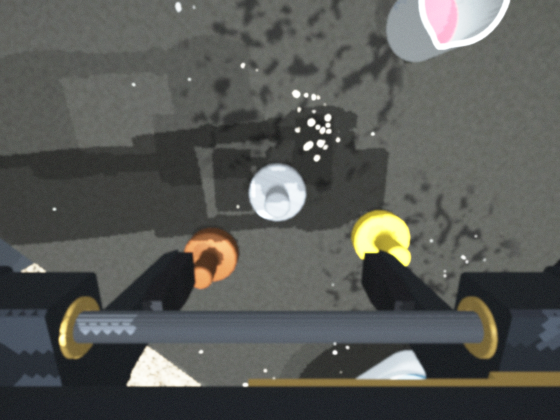

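```bash
cat >> h.py <<'E'
def fitcirc(q):
    A=np.c_[2*q,np.ones(len(q))];s=np.linalg.lstsq(A,(q**2).sum(1),rcond=None)[0]
    return s[:2],np.sqrt(s[2]+s[:2]@s[:2])
E
python3 - <<'E'
from h import *
P=np.load("pics/w1.npy")[155:230,235:320].reshape(-1,3)
for lo,hi in((.008,.014),(.016,.024),(.05,.062),(.062,.072)):
    q=P[(P[:,2]>lo)&(P[:,2]<hi)]
    if len(q)>5:
        h=cv2.convexHull(q[:,:2].astype(np.float32));print(lo,len(q),q.mean(0).round(4),cv2.minEnclosingCircle(h))
E
```

```text
0.008 31 [ 0.4946 -0.3333  0.0106] ((0.4870307445526123, -0.34219133853912354), 0.02605612948536873)
0.016 1798 [ 0.4798 -0.3481  0.0206] ((0.476194828748703, -0.3514517843723297), 0.029998337849974632)
0.05 70 [ 0.4834 -0.3448  0.0559] ((0.4786423146724701, -0.3492327034473419), 0.011562990956008434)
0.062 527 [ 0.477  -0.3509  0.0661] ((0.4763955771923065, -0.3514128625392914), 0.012056726031005383)
```

```bash
python3 - <<'E'
from h import *
p=np.array([.4763,-.3514])
manip.set_gripper(.05,25)
manip.move_pose([*p,.10],down(-.79))
manip.move_linear([*p,.038],.08)
manip.set_gripper(.0,25)
s=manip.state();print(s["gripper_width"],s["contact_force"])
manip.move_linear([*p,.20],.15)
s=manip.state();print(s["gripper_width"],s["contact_force"])
manip.move_pose([.50,-.04,.25],down(-.79))
im,P,T,K=cap("wrist");cv2.imwrite("pics/w2.png",im);np.save("pics/w2.npy",P);print(manip.state()["clock"],manip.state()["tool_pos"])
E
```

```text
0.020164570198257042 [ 0.77200584 -0.22786517  0.80852429]
0.02052078850461308 [-0.35685938 -0.21833471 -2.87988296]
6.725 [ 0.50000907 -0.04101107  0.24954631]
```

View pics/w2.png

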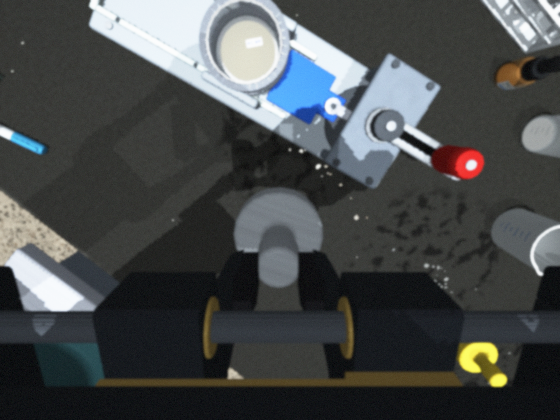

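Wrist view: follower in hand (278,225), magazine mouth (245,45), crank hub (385,122), handle top (470,163).

```bash
python3 - <<'E'
from h import *
P=np.load("pics/w2.npy");im=cv2.imread("pics/w2.png").astype(int)
def reg(a,b,c,d,lo,hi,red=None):
    p=P[b:d,a:c].reshape(-1,3);col=im[b:d,a:c].reshape(-1,3);m=(p[:,2]>lo)&(p[:,2]<hi)
    r=(col[:,2]>110)&(col[:,1]<70)
    if red is not None:m&=(r==red)
    return p[m]
def rep(n,q,):
    c=cv2.minEnclosingCircle(q[:,:2].astype(np.float32).copy());print(n,len(q),q.mean(0).round(4),np.round(c[0],4),round(c[1],4));return np.array(c[0])
rep("rim",reg(190,0,300,105,.1035,.11)); 
q=reg(190,0,300,105,.1035,.11)[:,:2];c0=np.array([.581,.081])
for _ in range(4):
    # outer/inner edge by angle bins
    d=q-c0;r=np.hypot(*d.T);t=np.arctan2(d[:,1],d[:,0]);b=((t+np.pi)/(2*np.pi)*24).astype(int)%24
    inn=np.array([q[b==k][r[b==k].argmin()] for k in range(24) if (b==k).sum()>2]);out=np.array([q[b==k][r[b==k].argmax()] for k in range(24) if (b==k).sum()>2])
    ci,ri=fitcirc(inn);co,ro=fitcirc(out);c0=ci
print("inner",ci,ri,"outer",co,ro,len(inn),np.unique(b))
q=reg(190,0,300,105,.06,.08);print("plate top",len(q),q.mean(0))
hub=reg(365,100,405,150,.115,.15,False)
for z in np.arange(.115,.15,.005):
    q=hub[(hub[:,2]>z)&(hub[:,2]<z+.005)]
    if len(q)>8:rep(f"hub{z:.3f}",q)
rep("hand",reg(425,140,490,185,.168,.176,True))
hh=reg(425,140,490,185,.12,.18,True);print(hh[:,2].max())
rep("armtop",reg(390,110,490,190,.121,.129,False))
arm=reg(400,125,490,190,.121,.129,False)[:,:2];print(cv2.minAreaRect(arm.astype(np.float32)))
dk=reg(90,0,460,190,.012,.03);print("deck",len(dk),cv2.minAreaRect(dk[:,:2].astype(np.float32)))
bl=reg(325,50,440,190,.095,.113);print("block",cv2.minAreaRect(bl[:,:2].astype(np.float32)))
f=reg(230,185,325,290,.17,.26);print(len(f))
for lo,hi in((.22,.23),(.23,.24),(.2,.22)): 
    g=f[(f[:,2]>lo)&(f[:,2]<hi)]
    if len(g)>9: rep("fol%g"%lo,g)
for z in np.arange(.17,.3,.01):print(round(z,2),((f[:,2]>z)&(f[:,2]<z+.01)).sum(),end=' ')
E
```

```text
rim 2413 [0.5763 0.0803 0.1053] [0.5783 0.0821] 0.0421
inner [0.57828537 0.08163892] 0.032593280160238935 outer [0.57737461 0.08107366] 0.04101274109993262 24 [ 0  1  2  3  4  5  6  7  8  9 10 11 12 13 14 15 16 17 18 19 20 21 22 23]
plate top 4332 [0.57651402 0.08157612 0.07218921]
hub0.115 32 [ 0.6131 -0.0567  0.1178] [ 0.6183 -0.0688] 0.0193
hub0.120 104 [ 0.6152 -0.0723  0.1232] [ 0.6189 -0.0712] 0.0217
hub0.125 419 [ 0.6193 -0.0668  0.1284] [ 0.6198 -0.0698] 0.0202
hub0.130 486 [ 0.6196 -0.0637  0.1311] [ 0.6196 -0.0639] 0.0141
hub0.135 14 [ 0.6196 -0.0637  0.1356] [ 0.6204 -0.0629] 0.0041
hand 548 [ 0.6358 -0.1215  0.1708] [ 0.637  -0.1222] 0.0126
0.1734502449675728
armtop 1055 [ 0.6287 -0.0979  0.1252] [ 0.635  -0.1051] 0.0488
((0.6342668533325195, -0.11447998881340027), (0.022087253630161285, 0.07768640667200089), 15.892314910888672)
deck 10813 ((0.583086371421814, 0.0655650794506073), (0.12045252323150635, 0.39896202087402344), 15.88088321685791)
block ((0.619968831539154, -0.06403464078903198), (0.1160779669880867, 0.06241954490542412), 15.750155448913574)
4255
fol0.22 372 [ 0.5159 -0.0251  0.2267] [ 0.5004 -0.0399] 0.0298
fol0.23 3500 [ 0.507  -0.0333  0.232 ] [ 0.5002 -0.0401] 0.0296
fol0.2 121 [ 0.5186 -0.0225  0.217 ] [ 0.5089 -0.0319] 0.0269
0.17 0 0.18 0 0.19 0 0.2 0 0.21 121 0.22 372 0.23 3500 0.24 113 0.25 149 0.26 0 0.27 0 0.28 0 0.29 0
```

```bash
python3 - <<'E'
from h import *
x,y=.5783,.0809
manip.move_pose([x,y,.20],down(-.79))
manip.move_linear([x,y,.165],.1); manip.dwell(.2)
f0=manip.state()["contact_force"];print(f0,manip.state()["tool_pos"])
im,P,T,K=cap("wrist");cv2.imwrite("pics/w3.png",im)
for z in list(np.arange(.155,.116,-.004))+list(np.arange(.1150,.1085,-.0007)):
    manip.move_linear([x,y,z],.03)
    s=manip.state();d=s["contact_force"]-f0
    print(round(z,4),d.round(2),s["tool_pos"].round(4))
    if d[2]>1.2 or np.hypot(*d[:2])>2.5:break
print(s["clock"])
im,P,T,K=cap("wrist");cv2.imwrite("pics/w4.png",im)
E
```

```text
[ 0.41737315 -0.57447082 -1.97525413] [0.57899132 0.0808298  0.16604445]
0.155 [-0.48  1.36  0.18] [0.578  0.0809 0.1545]
0.151 [-0.85  0.37 -1.48] [0.5781 0.0809 0.1507]
0.147 [-0.8   0.19  1.  ] [0.578  0.0809 0.1466]
0.143 [-0.78  0.9  -0.31] [0.578  0.0809 0.1426]
0.139 [-0.77  1.05 -1.06] [0.5781 0.0809 0.1386]
0.135 [-1.17 -0.84 -0.8 ] [0.578  0.0809 0.1346]
0.131 [ 0.26  1.37 -0.12] [0.578  0.0809 0.1306]
0.127 [-0.59  0.5  -0.54] [0.578  0.0809 0.1266]
0.123 [-0.71  0.62 -0.49] [0.578  0.0809 0.1227]
0.119 [-0.81 -0.03  0.25] [0.578  0.0809 0.1186]
0.115 [0.05 2.13 0.04] [0.578  0.0809 0.1146]
0.1143 [0.38 0.75 0.48] [0.5783 0.0809 0.1143]
0.1136 [-0.82  0.04 -0.05] [0.5783 0.0809 0.1136]
0.1129 [-0.66  1.06 -0.68] [0.5782 0.0809 0.1128]
0.1122 [-0.02  0.96 -0.14] [0.5783 0.0809 0.1121]
0.1115 [-0.9  -0.25  2.09] [0.5785 0.0808 0.1119]
12.7
```

```bash
python3 -c "
import cv2,numpy as np
cv2.imwrite('pics/c34.png',np.hstack([cv2.imread('pics/w%d.png'%i)[60:330,80:480] for i in(3,4)]))"
```

```text
(no output)
```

View pics/c34.png

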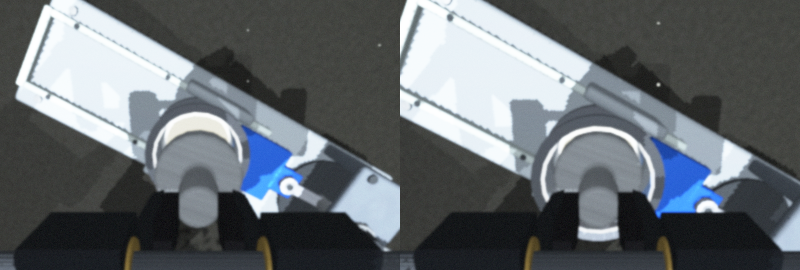

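The disc is centred inside the mouth, and the robot first felt contact near the expected height. I'll average the force to confirm it, then release.

```bash
python3 - <<'E'
from h import *
x,y=.5783,.0809
def F():
    a=[]
    for _ in range(8): manip.dwell(.03);a.append(manip.state()["contact_force"])
    return np.mean(a,0)
z=.1115
while z>.1085:
    f=F();print(round(z,4),f.round(2),manip.state()["tool_pos"].round(4))
    if f[2]>-.8:break
    z-=.0004;manip.move_linear([x,y,z],.02)
manip.set_gripper(.030); manip.dwell(.2); print(F(),manip.state()["tool_pos"])
manip.set_gripper(.05)
manip.move_linear([x,y,.19],.1)
# viewing pose for crank & follower
manip.move_pose([.52,-.06,.26],down(-.79))
im,P,T,K=cap("wrist");cv2.imwrite("pics/w5.png",im);np.save("pics/w5.npy",P);print(manip.state()["clock"])
E
```

```text
0.1115 [-0.79 -0.68  0.31] [0.5784 0.0809 0.1117]
[0.20815666 0.31357258 0.1278057 ] [0.57830053 0.08090863 0.11148515]
16.0167
```

View pics/w5.png

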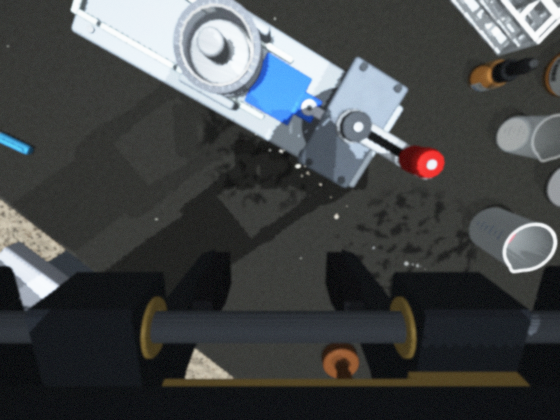

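The follower is seated and level at (212,42), and the handle top is at (430,163). Next I re-measure and test the timing of short chords in free air.

```bash
cat >> h.py <<'E'
def measure(P,im,ref):
    """magazine-top knob height, hub centre, handle centre near expected world refs"""
    im=im.astype(int);red=(im[...,2]>110)&(im[...,1]<70);out={}
    for k,(c,rad,lo,hi,rd) in ref.items():
        m=(np.hypot(P[...,0]-c[0],P[...,1]-c[1])<rad)&(P[...,2]>lo)&(P[...,2]<hi)
        if rd is not None:m&=red==rd
        q=P[m]
        if len(q)<8: out[k]=None;continue
        e=cv2.minEnclosingCircle(q[:,:2].astype(np.float32));out[k]=(len(q),np.round(e[0],4),round(e[1],4),np.median(q[:,2]).round(4))
    return out
E
python3 - <<'E'
from h import *
P=np.load("pics/w5.npy");im=cv2.imread("pics/w5.png")
print(measure(P,im,dict(knob=([.578,.082],.02,.12,.16,None),disc=([.578,.082],.032,.085,.098,None),rim=([.578,.082],.045,.1035,.11,None),hub=([.6197,-.064],.02,.129,.134,False),hand=([.637,-.122],.025,.168,.176,True))))
c=np.array([.6197,-.0642]);r=.0606;t0=-1.2865;a=-.79;H=down(a)
print([inverse_kinematics([*(c+r*np.array([np.cos(t),np.sin(t)])),.134],H) is not None for t in np.linspace(0,6,13)])
manip.set_gripper(.05)
p=lambda k,z:[*(c+r*np.array([np.cos(t0-k),np.sin(t0-k)])),z]
t=manip.state()["clock"];manip.move_pose(p(-.6,.215),H)
print("go",manip.state()["clock"]-t)
d=2*np.pi/36
for k,rate in((-.6+d,.04),(-.6+2*d,.04),(-.6+3*d,.08)):
    t=manip.state()["clock"];manip.move_linear(p(k,.215),rate);s=manip.state();print(s["clock"]-t,np.abs(s["joint_velocities"]).max().round(3),(s["tool_pos"]-p(k,.215)).round(4))
t=manip.state()["clock"];manip.set_joints(inverse_kinematics(p(0,.215),H));s=manip.state();print("sj",s["clock"]-t,(s["tool_pos"]-p(0,.215)).round(4),s["contact_force"],s["clock"])
E
```

```text
{'knob': (797, array([0.5765, 0.0794]), 0.0123, np.float64(0.1383)), 'disc': (2110, array([0.5775, 0.0824]), 0.0315, np.float64(0.0931)), 'rim': (2503, array([0.5786, 0.082 ]), 0.0423, np.float64(0.1052)), 'hub': (634, array([ 0.6196, -0.0639]), 0.0143, np.float64(0.1304)), 'hand': (486, array([ 0.6367, -0.1229]), 0.0122, np.float64(0.1708))}
[True, True, True, True, True, True, True, True, True, True, True, True, True]
go 0.6833999999999989
0.4166000000000025 0.012 [-0.0005 -0.0001  0.0011]
0.41669999999999874 0.006 [-0.0002 -0.0002 -0.    ]
0.28330000000000055 0.009 [-0.0005 -0.0002 -0.    ]
sj 0.25 [-0.0002 -0.0001 -0.    ] [ 0.70042336 -0.03380432 -0.24079524] 18.2833
```

```bash
cat >> h.py <<'E'
C=np.array([.6196,-.0645]);RR=.061;T0=-1.2915;ZG=.135;HD=down(-.79)
u=lambda k:np.array([np.cos(T0-k),np.sin(T0-k)])
def F(n=6,dt=.02):
    a=[]
    for _ in range(n): manip.dwell(dt);a.append(manip.state()["contact_force"])
    return np.mean(a,0)
E
python3 - <<'E'
from h import *
p=C+RR*u(0)
manip.move_linear([*p,.19],.1)
f0=F();np.save("f0.npy",f0)
manip.move_linear([*p,ZG],.08);print(F()-f0)
manip.set_gripper(0,5);s=manip.state();print("grip5",s["gripper_width"],(F()-f0).round(2),s["tool_pos"])
manip.set_gripper(0,30);f=F(10)-f0;s=manip.state();print("grip30",s["gripper_width"],f.round(2),"rad",f[:2]@u(0),s["tool_pos"],s["clock"])
E
```

```text
[-0.15987073  0.03722295 -0.14869462]
grip5 0.026315683631543796 [ 0.18 -1.93  0.98] [ 0.63679797 -0.12350731  0.13539884]
grip30 0.024670595705532677 [ 0.37 -2.55  2.01] rad 2.5489537124995856 [ 0.63675635 -0.12336263  0.13535807] 20.6833
```

```bash
cat > turn.py <<'E'
from h import *
import json,sys
def turn(k0,k1,e,N=36,rate=.045):
    """advance crank from step k0 to k1 (N steps a turn), trimming the circle by the radial force"""
    f0=np.load("f0.npy")
    for k in range(k0+1,k1+1):
        th=2*np.pi*k/N;w=u(th)
        manip.move_linear([*(C+e+RR*w),ZG],rate)
        s=manip.state();f=s["contact_force"]-f0;fr=f[:2]@w;ft=f[:2]@np.array([w[1],-w[0]])  # ft>0: along clockwise
        d=s["tool_pos"][:2]-C-e
        print(k,"rad %.1f tan %.1f z %.1f"%(fr,ft,f[2]),"e",(e*1e3).round(2),"ang %.3f"%(((T0-np.arctan2(d[1],d[0]))-th+np.pi)%(2*np.pi)-np.pi),"w %.4f t %.2f"%(s["gripper_width"],s["clock"]))
        if abs(fr)>18 or abs(ft)>25 or abs(f[2])>20:print("ABORT");break
        e=e+.4*fr/8e3*w
    json.dump([k,list(e)],open("st.json","w"))
E
python3 - <<'E'
from turn import *
turn(0,9,.0002*u(0))
E
```

```text
1 rad 1.5 tan 1.4 z 3.9 e [ 0.06 -0.19] ang 0.011 w 0.0249 t 21.07
2 rad 2.0 tan 0.8 z 5.0 e [ 0.06 -0.27] ang 0.010 w 0.0246 t 21.45
3 rad 0.4 tan -0.2 z 5.5 e [ 0.06 -0.37] ang 0.013 w 0.0251 t 21.83
4 rad 0.8 tan -0.6 z 5.3 e [ 0.05 -0.38] ang 0.017 w 0.0252 t 22.22
5 rad 0.1 tan -1.8 z 4.1 e [ 0.04 -0.42] ang 0.013 w 0.0249 t 22.60
6 rad -1.4 tan -2.7 z 5.0 e [ 0.03 -0.42] ang 0.007 w 0.0252 t 22.98
7 rad -0.9 tan -3.4 z 4.6 e [ 0.08 -0.37] ang -0.000 w 0.0249 t 23.37
8 rad -2.0 tan -4.9 z 5.3 e [ 0.12 -0.35] ang -0.010 w 0.0250 t 23.75
9 rad -1.3 tan -6.8 z 4.0 e [ 0.21 -0.3 ] ang -0.020 w 0.0249 t 24.13
```

Forces are small. I'll continue in one go so the pace stays the same.

```bash
python3 - <<'E'
from turn import *
k,e=json.load(open("st.json"))
turn(k,72,np.array(e))
E
```

```text
10 rad -1.3 tan -7.1 z 5.1 e [ 0.27 -0.28] ang -0.029 w 0.0249 t 24.52
11 rad -1.1 tan -8.7 z 6.4 e [ 0.34 -0.28] ang -0.037 w 0.0245 t 24.90
12 rad -0.9 tan -9.8 z 7.3 e [ 0.39 -0.28] ang -0.040 w 0.0247 t 25.28
13 rad -1.3 tan -8.1 z 8.2 e [ 0.44 -0.29] ang -0.038 w 0.0251 t 25.67
14 rad -1.4 tan -8.4 z 9.9 e [ 0.5  -0.32] ang -0.041 w 0.0249 t 26.05
15 rad -1.0 tan -7.4 z 10.9 e [ 0.56 -0.36] ang -0.040 w 0.0247 t 26.43
16 rad -1.0 tan -5.8 z 10.9 e [ 0.59 -0.39] ang -0.035 w 0.0252 t 26.82
17 rad -1.0 tan -3.0 z 10.0 e [ 0.62 -0.43] ang -0.026 w 0.0249 t 27.20
18 rad -0.0 tan -1.0 z 8.3 e [ 0.65 -0.48] ang -0.012 w 0.0249 t 27.58
19 rad 1.1 tan 2.5 z 6.8 e [ 0.65 -0.48] ang 0.001 w 0.0250 t 27.97
20 rad 0.4 tan 3.6 z 4.3 e [ 0.64 -0.43] ang 0.010 w 0.0246 t 28.35
21 rad 0.0 tan 5.2 z 4.3 e [ 0.64 -0.41] ang 0.017 w 0.0247 t 28.73
22 rad 1.2 tan 5.7 z 4.2 e [ 0.64 -0.41] ang 0.022 w 0.0247 t 29.12
23 rad 1.4 tan 6.2 z 3.6 e [ 0.67 -0.35] ang 0.024 w 0.0248 t 29.50
24 rad 2.5 tan 4.6 z 4.1 e [ 0.71 -0.29] ang 0.023 w 0.0247 t 29.88
25 rad 2.0 tan 5.8 z 4.4 e [ 0.79 -0.2 ] ang 0.020
[... 2547 characters left out ...]
017 w 0.0246 t 44.45
63 rad 0.7 tan 5.0 z 5.8 e [ 1.62 -0.16] ang 0.015 w 0.0247 t 44.83
64 rad 1.1 tan 4.2 z 6.9 e [ 1.65 -0.15] ang 0.017 w 0.0249 t 45.22
65 rad 0.8 tan 2.4 z 5.5 e [ 1.71 -0.14] ang 0.016 w 0.0252 t 45.60
66 rad 2.4 tan 3.0 z 6.0 e [ 1.75 -0.15] ang 0.014 w 0.0247 t 45.98
67 rad 2.1 tan 2.4 z 7.3 e [ 1.86 -0.18] ang 0.015 w 0.0250 t 46.37
68 rad 1.9 tan 2.2 z 6.4 e [ 1.96 -0.22] ang 0.016 w 0.0252 t 46.75
69 rad 0.6 tan 1.3 z 7.4 e [ 2.03 -0.27] ang 0.016 w 0.0251 t 47.13
70 rad 1.1 tan 2.3 z 7.0 e [ 2.06 -0.29] ang 0.018 w 0.0249 t 47.52
71 rad 1.8 tan 0.5 z 7.8 e [ 2.09 -0.34] ang 0.020 w 0.0246 t 47.90
72 rad 2.4 tan 1.9 z 8.3 e [ 2.13 -0.42] ang 0.022 w 0.0246 t 48.28
```

```bash
python3 - <<'E'
from h import *
s=manip.state();print(s["tool_pos"],C+RR*u(0))
im,P,T,K=cap("side");cv2.imwrite("pics/s6.png",cv2.resize(im[150:280,240:360],None,fx=4.5,fy=4.5,interpolation=cv2.INTER_CUBIC))
P0=np.load("pics/side0.npy");im0=cv2.imread("pics/side0.png")
for I,Q in((im0,P0),(im,P)):
    h=Q[206:232,304:330].reshape(-1,3);c=I[206:232,304:330].reshape(-1,3).astype(int);m=(c[:,2]>120)&(c[:,1]<80)&(h[:,2]>.12);print("hand",m.sum(),h[m].mean(0).round(4))
    R_=I.astype(int); q=Q[150:280,240:360].reshape(-1,3)
    b=q[(q[:,2]>.095)&(q[:,2]<.112)&(q[:,1]<-.01)&(q[:,0]<.72)];print("block",len(b),cv2.minAreaRect(b[:,:2].astype(np.float32)))
E
```

```text
[ 0.63723274 -0.12374971  0.13505766] [ 0.63641644 -0.12313623]
hand 126 [ 0.636  -0.1319  0.1562]
block 364 ((0.6246873736381531, -0.08048371970653534), (0.11651048064231873, 0.09570706635713577), 16.598609924316406)
hand 72 [ 0.634  -0.1335  0.152 ]
block 332 ((0.6199483871459961, -0.06422233581542969), (0.11644157767295837, 0.06739236414432526), 16.40718650817871)
```

View pics/s6.png

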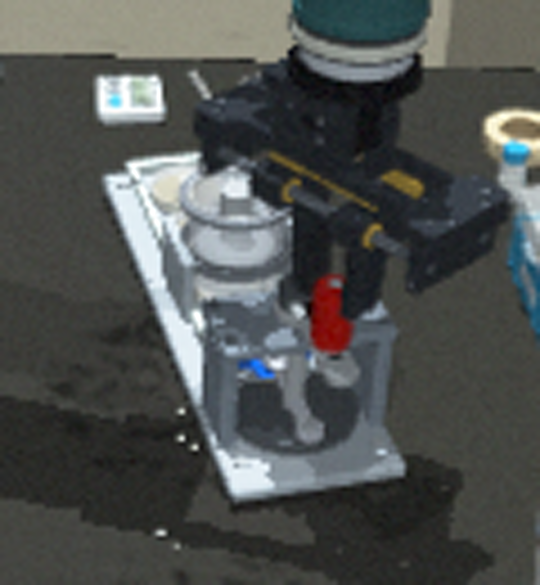

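Side view: a plate lies in the channel by the end stop (170,190), the follower is down in the tube, and the handle (330,315) is back over the arm. The tool is within 0.6 mm of its starting grip point, so I'll relax the command and let go.

```bash
python3 - <<'E'
from h import *
f0=np.load("f0.npy")
a=manip.state()["tool_pos"];manip.move_linear([.6370,-.1237,ZG],.02);print(manip.state()["tool_pos"],(F()-f0).round(2))
for w in(.03,.045,.055):manip.set_gripper(w,10);print(manip.state()["gripper_width"],manip.state()["contact_force"].round(2)-f0.round(2))
p=manip.state()["tool_pos"]
manip.move_linear([p[0],p[1],.21],.1)
manip.move_pose([.52,-.06,.26],HD)
im,P,T,K=cap("wrist");cv2.imwrite("pics/w7.png",im);np.save("pics/w7.npy",P)
print(measure(P,im,dict(knob=([.578,.082],.02,.09,.13,None),rim=([.578,.082],.045,.1035,.11,None),hub=([.6197,-.064],.02,.129,.134,False),hand=([.637,-.122],.025,.168,.176,True))))
manip.move_pose([.45,-.25,.30],HD)
im,P,T,K=cap("top");cv2.imwrite("pics/t7.png",cv2.resize(im[130:240,120:440],None,fx=2.5,fy=2.5,interpolation=cv2.INTER_CUBIC))
print(manip.state()["clock"])
E
python3 -c "
import cv2,numpy as np
a=cv2.imread('pics/w7.png')[:200];b=cv2.imread('pics/t7.png');b=cv2.resize(b,(560,193));cv2.imwrite('pics/f7.png',np.vstack([a,b]))"
```

```text
[ 0.63615801 -0.1239407   0.13511399] [ 0.51 -1.64  6.94]
0.029540800948171263 [ 0.25 -1.16 -1.02]
0.044728205079700406 [ 0.01 -0.15 -0.66]
0.05511356697094062 [ 0.23  0.18 -0.29]
{'knob': (663, array([0.5787, 0.0787]), 0.0121, np.float64(0.112)), 'rim': (2562, array([0.5783, 0.0821]), 0.0422, np.float64(0.1053)), 'hub': (641, array([ 0.6196, -0.064 ]), 0.0143, np.float64(0.1303)), 'hand': (401, array([ 0.6355, -0.1236]), 0.0123, np.float64(0.1708))}
52.2167
```

View pics/f7.png

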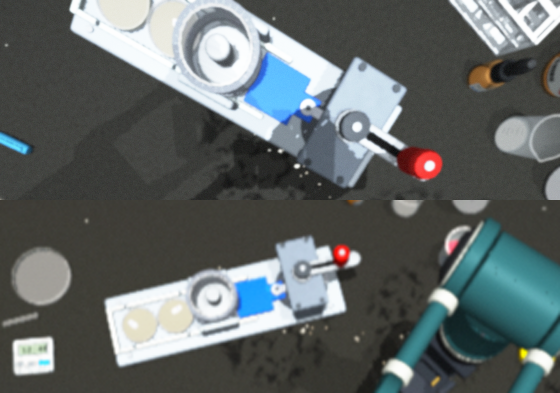

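```bash
python3 -c "
from h import *
print(manip.state()['contact_force']);order.close_job()"
```

```text
[ 0.37781682  0.7754111  -0.50741057]
the job is handed in; nothing more can be done
```

The job is done and handed in at about 52 s on the robot clock. The steel follower is on the stack and the crank has been turned two full turns clockwise. Two plates lie in the channel, and the gripper has let go and is clear of everything.

**Follower:** I set it down with about 2 N of contact force. Its knob top read 138 mm after placing and 112 mm at the end, a drop of 26 mm, which matches two plates fed out.

**Crank:** Each turn took about 13.8 s. Handle forces stayed at or below 2.8 N radial and 10 N tangential. The turn was made as 72 short straight moves with a brief settle between each, so the pace was even but not perfectly continuous.

**Last checks:**
- **Crank at rest:** the handle measured about 1.3 mm (roughly 0.02 rad) past its starting point, with the arm pointing away from the plates. The crank hub and magazine rim read within 0.5 mm of where they were before the turning, so the feeder was not shifted.
- **Vertical force:** I saw a steady upward force of 4–13 N on the tool during the turning and left it uncorrected. It dropped to about zero on release.
- **Radius correction:** the trim I applied from the radial force drifted to 2 mm. The tool itself ended within 0.6 mm of where it first gripped.
- **Follower centring:** after placing, one reading had the knob about 3 mm off the disc centre. I took this as side play in the tube, and the follower looked level.
- **Bystanders:** the timer and glass dish look undisturbed in the last top view. The arm hid most of the beaker and the look-alikes there, so I did not measure those again; the robot never went near enough to touch them.

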